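# Lengthen the rake by one hole and draw out the parts case

## Task

The parts case has slid too far under the low shelf for a hand, or for the rake as it is set. With the rake lying in its rest, press its spring button flush and draw the handle out until the button snaps into the next hole. Then take the rake by its rubber grip, drag the case out with the blade, never with the hand, until it lies flat on the desk wholly clear of the shelf, and lay the rake back in its rest at that setting, leaving the paint pot and the glue bottle where they stand.

Things in the scene. Friction and masses are not known exactly. Their poses are not given: they have to be found in the camera images.
- button (a point): tip of the rake's domed steel snap button, 12 mm across, standing 6 mm out of one flat side of the sleeve; the rake's centre line lies 16 mm from this tip along -y. The button rides on the inner tube and starts in the middle of three 13.5 mm holes spaced 50 mm. Axes of all rake points: x along the rake to the blade, y out of the button's side, z up as it lies
- rake_snap (a joint): how far the snap button is pressed in, m: 0 out, 0.006 flush, 0.008 or more under the sleeve wall. Spring: 2 N starts it, 5 N brings it flush. Squeeze the button and the opposite side of the sleeve between the fingers, 15 N or more; held flush, the hole's edge pushes it under as the sleeve is drawn along, with up to about 20 N
- rake_tube (a joint): how far the rake is lengthened, m: 0 at the start (middle hole), 0.050 in the next hole, -0.050 in the shorter setting; about 1 mm of slack. With the button under the wall the sleeve slides at about 2 N. At the next hole the button springs out by itself and the sleeve stops hard, unless a finger covers that hole
- next_hole (a point): centre of the hole to reach, on the sleeve's outer face, 50 mm nearer the blade than the start hole and 10 mm from the centre line. The sleeve: square aluminium tube 20 x 20 mm, 180 mm long, wall 2 mm, its mouth 15 mm ahead of this hole; a 15 x 15 mm steel tube slides in it. Drawing the sleeve away from the blade brings this hole to the button
- handle (a point): point on the rake's centre line in the middle of its ribbed rubber grip (21 x 21 mm, the last 45 mm of the sleeve); the 28 mm square butt ends 29 mm behind it. The blade is 210 mm ahead of this point at the start, 260 mm when one hole longer. Rake 0.17 kg; when lengthened it balances about 110 mm ahead of this point
- blade (a point): middle of the lower edge of the rake's blade, a steel plate across the end of the inner tube, 70 mm wide, 48 mm high, 4 mm thick. Its lower edge is 40 mm below the rake's centre line, so that the tube passes above the case while the blade stands behind it; its upper edge is 8 mm above the centre line
- tool_rest: fixed wooden rest; the rake lies in it, centre line 56 mm up. Origin on the desk, x to the blade end. Foot x -116 to 86 mm, 56 wide. Fork post x 79 to 95, 80 high, 22 mm slot for the tube; the blade hangs 2 to 8 mm beyond and the fork stops it when the handle is drawn in -x: then push the rake 6 mm in +x before lifting, or the blade jams on the fork. Saddle post x -114 to -102, 78 high, 27 mm slot
- shelf_front (a point): middle of the front edge of the fixed plywood shelf, at desk height: x along the edge, y into the shelf, z up. Board 290 mm wide, 190 mm deep, underside 120 mm and top 138 mm up, on a 16 mm side panel at either end; open in front, and behind but for a rail 95 to 120 mm up. Paints stand on top; fixed paint jars stand on the desk behind it
- case_mid (a point): centre of the closed grey parts case, 110 x 72 x 24 mm, about 0.12 kg, lying flat under the shelf: y along its 110 mm, x along its 72 mm, z up. Its long side lies roughly along the shelf's front edge, its far side 147 to 171 mm behind that edge
- ochre_pot: bystander: paint pot 42 x 38 x 46 mm standing on the desk, origin at the centre of its foot
- glue: bystander: glue bottle with a long nozzle, 33 mm across, 107 mm high, standing on the desk, origin at the centre of its foot

How it is judged (in metres and radians):
On the way, in this order (a step that is already met when the one before it is completed fails the run):
1. the rake is one hole longer and the button has snapped out (value of joint rake_tube between 0.047 and 0.053 m and value of joint rake_snap below 0.002 m), for 0.2 s.
2. the blade is under the shelf, behind the case (y of blade in the frame of shelf_front above 0.135 m and height (world z) of blade below 0.018 m), for 0.05 s.
3. the case lies in front of the shelf (y of case_mid in the frame of shelf_front below -0.038 m and height (world z) of case_mid between 0.004 and 0.02 m), for 0.1 s.
At the end, for the whole second after the job is handed in: the case lies flat and still on the desk, its centre 38 mm or more in front of the shelf's front edge; the rake lies released and still in both slots of its rest, blade beyond the fork, 47 to 53 mm longer, its button within 2 mm of fully out; pot and glue within 30 mm of their starts (all of step 1 and all of step 3 and angle between case_mid's own z axis and vertical below 0.1 rad and linear speed of each of parts_case, rake below 0.02 m/s and x of blade in the frame of tool_rest between 0.09 and 0.17 m and y of blade in the frame of tool_rest between -0.015 and 0.015 m and z of blade in the frame of tool_rest between 0.008 and 0.026 m and y of handle in the frame of tool_rest between -0.03 and 0.03 m and z of handle in the frame of tool_rest between 0.045 and 0.067 m); the robot touches nothing.
It fails at once if the hand or arm touches the parts case (contact force between any of the fingers, the arm and parts_case above 0.5 N).
It fails at once if the paint pot or the glue bottle is disturbed (distance of any of ochre_pot, glue from where it was at the start of the episode above 0.03 m).
It also fails if it takes over 67 s, if anything falls off the work surface, if the arm or the gripper's body presses on something with over 40 N, if the wrist force passes 120 N, or if a joint passes its speed limit or range.

## Robot

A 6-joint arm with a two-finger parallel gripper is mounted at the origin on a cart in front of the work surface, level with it; the furniture and walls round the work are solid. World frame = base frame: x ahead of the robot, y to its left, z up, the work surface at z = 0. Lengths are in mm, angles in rad, forces in N, time in s.
With the tool pointing down it reaches from about 375 to 900 mm from the base axis. Payload 3.1 kg.
Tool frame: the origin (TCP) lies at the very end of the fingers, on their centre line; the grasp point (between the pads) lies 19 mm behind it; z points along the fingers, y is the line along which they close (so a half turn about z gives the same grasp; the last joint's range is limited). The gripper opens to 87 mm and grips with 3 to 60 N. Pads are 19 mm wide; open, the fingers measure 117 mm over their backs; the gripper's body (75 mm by 190 mm) begins 51 mm behind the grasp point.
Start: joints at [-1.518, 0.527, 1.433, -0, 1.181, -0.178], TCP at [143.606, -608.255, 222.548] pointing down, gripper open.
Joint ranges: [-3.08, 3.08], [-0.75, 2.2], [0.22, 2.44], [-1.43, 4.57], [0, 2.65], [-2.85, 2.85]. Speed limits (rad/s): [2.79, 2.79, 3.14, 3.14, 3.14, 3.14].

## Interface

Orientations are given as a unit quaternion [w, x, y, z].
In Python, from bench import arm gives the robot as it stands.
- The arm moves only by the shell command python3 -m jog 'ROWS' [OPENING] [FORCE]. ROWS is a JSON object of lists of equal length, an entry for each row: "translation": the shift along the tool's x, y, z in units of 40 mm (1.0 is 40 mm), a list of three; "turn": the turn about the tool's z in units of 6 degrees (1.0 is 6 degrees). A call has exactly 10 rows; each row is the pose to reach, as a shift and turn from the pose commanded when the call began, along the tool's axes at that moment; what a row does not reach only later rows make up. A row lasts 1/12 s, in which the tool goes at most 41.7 mm and 7.16 degrees, less where a joint would pass 70% of its speed; a pose out of reach is approached as far as the arm can. A call with a gripper value outside its range is refused whole. OPENING is the finger opening in mm, from 0 to 87, set as the call begins (- or left out, the last holds). The fingers move at their own pace and stop on an object; FORCE is the grip in N (left out, the last holds). Time passes only in rows, so rows that repeat a pose let the fingers close, or fill a call up. It gives the time, the measured TCP pose, the force, the opening and the grip force at its end, in the units of the state.
- arm.observe(): the state, without advancing time (a new reading comes with each control period).
- arm.read_camera(name): name is "scene" or "top"; returns the picture (480x640x3 uint8, red, green, blue); there is no depth.
- arm.camera_info(name): a dict with "fx", "fy", "cx", "cy" (pixels), "k1" (the pictures are not rectified: a ray, as slopes to the right and down, at radius r is drawn at 1 + k1 r^2 times it, then the intrinsics apply), "rvec" (rotation vector, rad) and "tvec" (3), from world to camera coordinates, as OpenCV has them. Camera axes: x right, y down, z forward; pixel columns grow to the right and rows downward; lengths in mm; the calibration is good to about 2 mm. A picture is of the moment at which its call begins. camera_info takes no time and is no camera call.
- arm.finish_job(): hands the job in; it is judged then, once.
The state is a dict: "time": time; "joint_pos": joint angles; "qvel": joint speeds; "tau": joint torques, N m; "tool_pos": TCP position; "tcp_rot": TCP orientation; "wrist_force": force on the tool from outside, world axes, zero at the start; "torque": the same for the moment, N m; "opening": finger opening in mm; "gripper_force": force on a finger pad.
Only numpy, scipy, OpenCV 4.12 (cv2) and the standard library are available. Lean on these libraries where they do the work, as an engineer would, in place of code of your own. Each camera call takes 0.05 s, during which the arm holds its last target. There are 200 camera calls.

## Working session

There is one attempt and no reset: what is moved stays moved. The work goes in short steps, Python scripts to look and compute and a shell command to move; the robot and the scene stay as the last step left them, time stands still between calls to the robot, and variables do not carry over. Pictures are saved under pics/ and viewed, at most 10 in all, crops included, and the job is handed in when it is done.

```bash
ls; mkdir -p pics; cat > h.py <<'E'
import numpy as np, cv2
from bench import arm
def cam(n):
    c=arm.camera_info(n); R=cv2.Rodrigues(np.array(c['rvec'],float))[0]; return c,R,np.array(c['tvec'],float)
def ray(n,u,v):
    c,R,t=cam(n); x=(u-c['cx'])/c['fx']; y=(v-c['cy'])/c['fy']; rd=np.hypot(x,y); r=rd
    for _ in range(20): r=rd/(1+c['k1']*r*r)
    s=r/rd if rd>0 else 1
    d=R.T@np.array([x*s,y*s,1]); return -R.T@t,d/np.linalg.norm(d)
def onz(n,u,v,z):
    o,d=ray(n,u,v); return o+d*(z-o[2])/d[2]
def proj(n,P):
    c,R,t=cam(n); p=R@np.array(P,float)+t; x,y=p[:2]/p[2]; k=1+c['k1']*(x*x+y*y)
    return np.array([c['fx']*x*k+c['cx'],c['fy']*y*k+c['cy']])
def tri(u1,v1,u2,v2,a='scene',b='top'):
    o1,d1=ray(a,u1,v1);o2,d2=ray(b,u2,v2)
    s=np.linalg.lstsq(np.array([d1,-d2]).T,o2-o1,rcond=None)[0]
    p,q=o1+s[0]*d1,o2+s[1]*d2; return (p+q)/2,np.linalg.norm(p-q)
def snap(n,f):
    im=cv2.cvtColor(arm.read_camera(n),cv2.COLOR_RGB2BGR); cv2.imwrite('pics/'+f,im); return im
E
python3 - <<'E'
from h import *
for n in('scene','top'):
    snap(n,n+'0.png'); c,R,t=cam(n); print(n,c,-R.T@t)
print(arm.observe())
E
```

```text
pics
scene {'fx': 507.7951326904011, 'fy': 507.7951326904011, 'cx': 319.55426172260974, 'cy': 238.2025583195342, 'k1': -0.11433983478071173, 'rvec': array([ 2.29858602, -0.91849492,  0.30969685]), 'tvec': array([-467.15523183,  381.34784039,  640.60821155])} [ 270.48867243 -411.73594389  728.93652488]
top {'fx': 561.0663819379164, 'fy': 561.0663819379164, 'cx': 311.28732145877774, 'cy': 233.93461024194184, 'k1': 0.04764422671043752, 'rvec': array([ 2.1632568 , -2.10162553,  0.18932387]), 'tvec': array([-11.48090317, 651.32511636, 915.8756694 ])} [ 483.77667995    8.71161171 1014.43023018]
{'time': 0.1, 'joint_pos': array([-1.51750239e+00,  5.28363228e-01,  1.43373806e+00, -2.36826616e-06,
        1.18140939e+00, -1.78477117e-01]), 'qvel': array([ 0.00125548, -0.00227811, -0.00129004, -0.00088551,  0.00179535,
       -0.00017532]), 'tau': array([-3.23843342e-04, -4.40985167e+01, -1.77150267e+01,  6.35608868e-02,
        5.33406227e-02, -3.52091706e-05]), 'tool_pos': array([ 143.57067319, -607.62687542,  221.6871065 ]), 'tcp_rot': array([-9.57201109e-04,  9.93292275e-01,  1.15626717e-01,  5.88938928e-05]), 'wrist_force': array([-0.27653838, -0.23914336,  0.0428221 ]), 'torque': array([-0.02390133, -0.01832894,  0.00792524]), 'gripper_force': 0.0, 'opening': 86.98371227913894}
```

View pics/scene0.png

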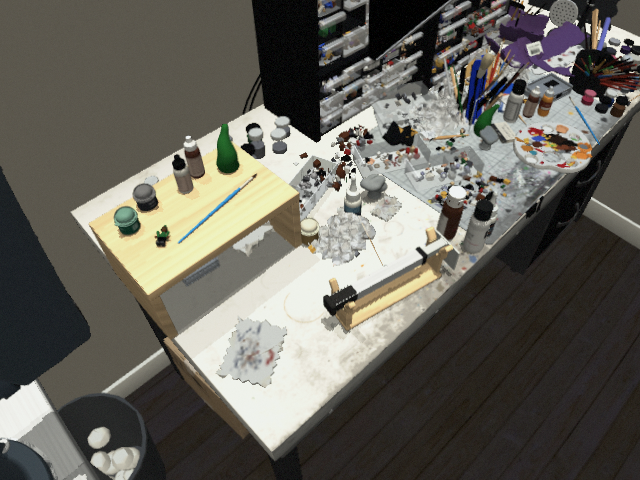

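View pics/top0.png

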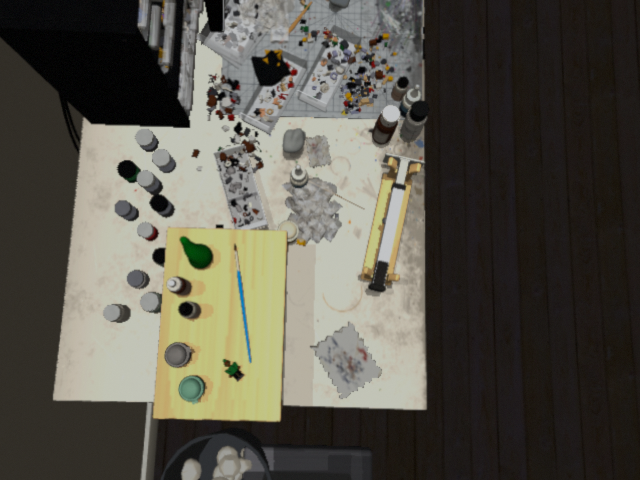

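The scene view shows the rake in its rest (grip near (340,299), blade end near (440,245)), with the pot at (310,230) and the glue at (353,195). The top view shows the rake from butt (378,290) to fork (402,165), the shelf's front edge at x≈284 and the case hidden under it, with the grey case edge near (200,272) in the scene view.

```bash
python3 - <<'E'
from h import *
np.set_printoptions(precision=1,suppress=True)
for l,u,v,z in [('shelf FL',287,231,138),('shelf FR',281,420,138),('BL',167,228,138),('BR',154,417,138),('butt',378,290,66),('forkpost',402,160,80),('forkL',388,158,80),('forkR',422,162,80),('saddle L',365,276,78),('saddle R',398,280,78),('pot',289,232,46),('glue',299,172,107),('deskR',425,300,0),('deskbot',350,408,0)]:
    print(l,onz('top',u,v,z))
for l,u,v,z in [('pot',310,228,46),('glue foot',353,212,0),('case?',200,272,24)]: print(l,onz('scene',u,v,z))
s=cv2.imread('pics/scene0.png');t=cv2.imread('pics/top0.png')
a=cv2.resize(t[140:310,345:435],None,fx=4.4,fy=3.5,interpolation=3)[:600]
b=cv2.resize(s[215:335,130:330],None,fx=2,fy=2,interpolation=3)
b2=cv2.resize(s[225:335,310:470],None,fx=2.5,fy=2.5,interpolation=3)
c=np.zeros((600,800,3),np.uint8); h=min(600,a.shape[0]);c[:h,:396]=a[:h];c[:240,400:800]=b;c[300:575,400:800]=b2
cv2.imwrite('pics/crop1.png',c)
E
```

```text
shelf FL [640.7  46.1 138. ]
shelf FR [354.3  44.6 138. ]
BL [639.9 235.8 138. ]
BR [354.3 233.2 138. ]
butt [ 557.1 -107.8   66. ]
forkpost [ 781.6 -145.7   80. ]
forkL [ 784.5 -121.5   80. ]
forkR [ 779.  -180.2   80. ]
saddle L [578.9 -84.4  78. ]
saddle R [ 573.8 -139.6   78. ]
pot [655.5  46.5  46. ]
glue [747.1  30.9 107. ]
deskR [ 546.9 -200.3    0. ]
deskbot [357.  -68.5   0. ]
pot [653.6  36.8  46. ]
glue foot [767.3  39.2   0. ]
case? [461.3 109.7  24. ]
```

View pics/crop1.png

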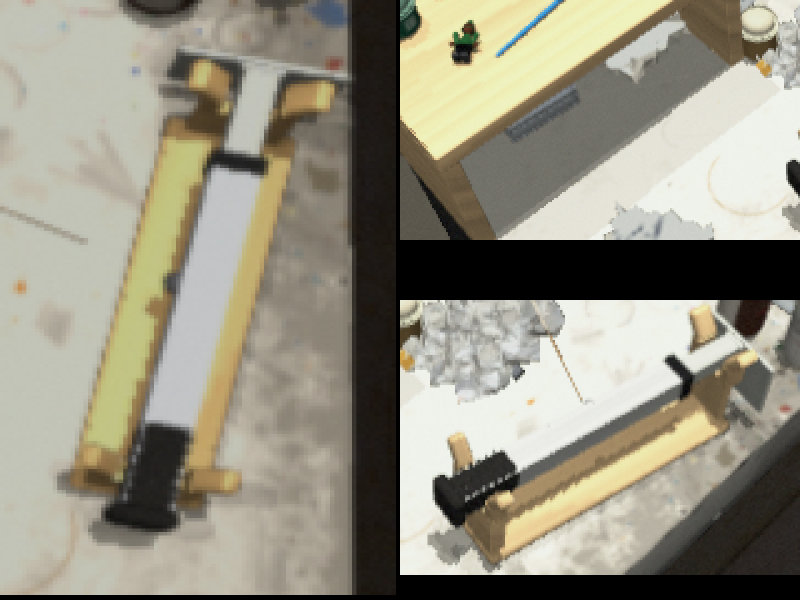

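The crop shows the button as a dark bump at crop (170,282), which is top pixel (383.6,220.6), on the shelf-facing side of the sleeve. The case is the dark ribbed block at crop (505–580, 88–140), which is scene (182–220, 259–285), partly hidden by the shelf.

```bash
python3 - <<'E'
from h import *
np.set_printoptions(precision=1,suppress=True)
T=lambda x,y:(345+x/4.4-.3,140+y/3.5-.3)
for l,x,y,z in [('button',170,282,56),('mouthL',210,160,66),('mouthR',262,166,66),('sl L lo',147,425,66),('sl R lo',190,430,66),('gripend L',105,520,70),('gripend R',178,524,70),('tube top L',242,70,63.5),('tube top R',278,75,63.5),('blade L',178,50,64),('blade R',350,77,64)]:
    print(l,onz('top',*T(x,y),z))
S=lambda x,y:(130+(x-400)/2,215+y/2)
for l,x,y in [('caselowL',512,140),('caselowR',580,100),('caseupL',505,127),('caseupR',578,90)]:
    print(l,onz('scene',*S(x,y),0),onz('scene',*S(x,y),24))
s=cv2.imread('pics/scene0.png')
a=s[225:300,160:285].astype(float); a=np.clip(a*1.8,0,255).astype(np.uint8)
cv2.imwrite('pics/crop2.png',cv2.resize(a,None,fx=6,fy=6,interpolation=3))
E
```

```text
button [ 679.3 -117.4   56. ]
mouthL [ 739.7 -131.5   66. ]
mouthR [ 737.2 -152.    66. ]
sl L lo [ 606.1 -107.6   66. ]
sl R lo [ 604.2 -124.3   66. ]
gripend L [559.2 -91.4  70. ]
gripend R [ 558.2 -119.3   70. ]
tube top L [ 787.3 -144.4   63.5]
tube top R [ 785.1 -158.8   63.5]
blade L [ 796.9 -118.7   64. ]
blade R [ 784.7 -187.4   64. ]
caselowL [433.5 121.3   0. ] [428.1 103.8  24. ]
caselowR [503.3 115.1   0. ] [495.6  97.7  24. ]
caseupL [436.7 137.4   0. ] [431.3 119.4  24. ]
caseupR [508.7 125.6   0. ] [500.8 107.9  24. ]
```

View pics/crop2.png

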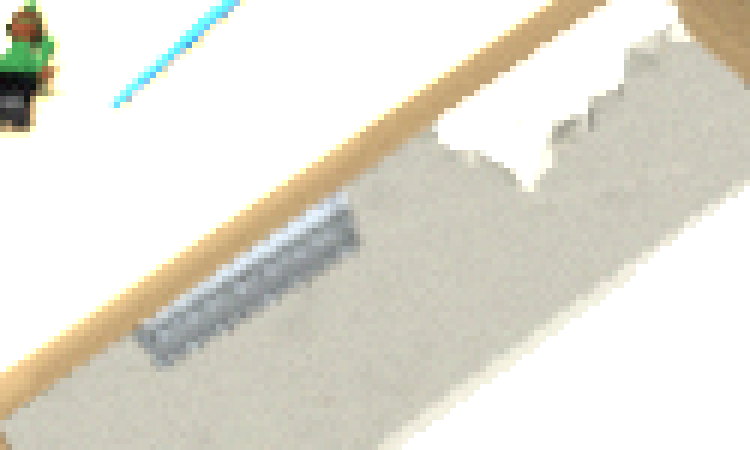

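```bash
python3 - <<'E'
from h import *
np.set_printoptions(precision=1,suppress=True)
S=lambda x,y:(160+x/6-.4,225+y/6-.4)
for x,y,z in [(165,363,0),(357,242,0),(135,328,24),(347,203,24)]: print(onz('scene',*S(x,y),z))
E
python3 -m jog '{"translation":[[1,-0.545,0],[2,-1.09,0],[3,-1.63,0],[4,-2.18,0],[5,-2.72,0],[6,-3.27,0],[7,-3.81,0],[7.85,-4.27,0],[7.85,-4.27,0],[7.85,-4.27,0]],"turn":[0.5,1,1.5,2,2.5,3,3.5,4.05,4.05,4.05]}' 87 60; python3 -c "
from h import *
s=arm.observe();print(s['tool_pos'],s['tcp_rot'],s['joint_pos'])"
```

```text
[434.8 119.8   0. ]
[502.2 116.3   0. ]
[429.8 118.5  24. ]
[500.8 112.6  24. ]
time: 0.93
tool_pos: [412.9, -365.6, 222.2]
tcp_rot: [-0.001, 0.996, -0.093, 0.0]
wrist_force: [-0.3, -0.3, 0.3]
opening: 87.0
gripper_force: 0.0
[ 412.86048011 -365.61610197  222.21810706] [-1.26240232e-03  9.95647789e-01 -9.31871948e-02  1.82467488e-04] [-0.9285568   0.42955355  1.61791337  0.00220937  1.09575388  0.82787276]
```

```bash
python3 - <<'E'
from h import *
np.set_printoptions(precision=1,suppress=True)
s=cv2.imread('pics/scene0.png')
x0,y0=100,205
a=s[y0:y0+130,x0:x0+210].astype(float); a=np.clip((a-60)*1.7,0,255).astype(np.uint8)
a=cv2.resize(a,None,fx=3.8,fy=3.8,interpolation=3)
def dot(P,c):
    p=(proj('scene',P)-[x0,y0]+.5)*3.8; cv2.circle(a,tuple(int(round(v)) for v in p),3,c,-1)
for x in (352,642):
    for z in (0,120,138): dot((x,45,z),(0,0,255))
for x in (435,545):
    for y in (120,192):
        for z in (0,24): dot((x,y,z),(0,255,0))
cv2.imwrite('pics/crop3.png',a)
E
```

```text
(no output)
```

View pics/crop3.png

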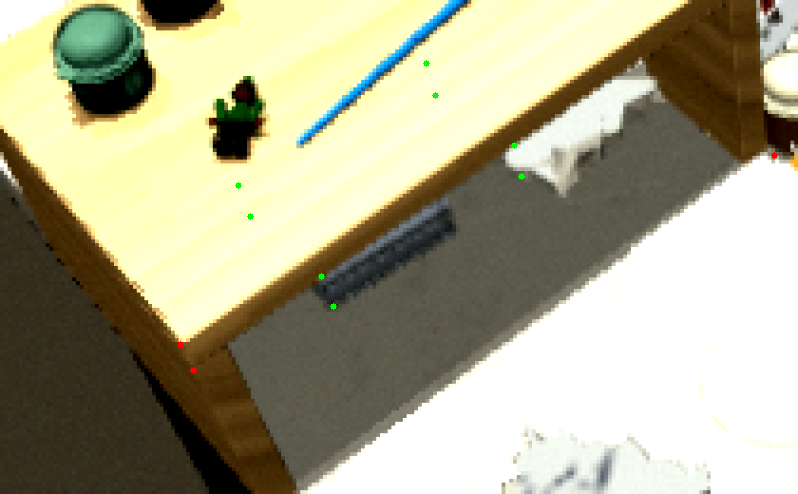

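```bash
python3 - <<'E'
from h import *
s=cv2.GaussianBlur(cv2.imread('pics/scene0.png'),(3,3),0)
for y,z in [(85,0),(100,0),(108,0),(114,0),(119,3),(119,12),(119,18),(127,0)]:
    print(y,z,end=': ')
    for x in range(395,600,10):
        u,v=np.round(proj('scene',(x,y,z))).astype(int); b=s[v,u].astype(int); print(f"{b.sum()//3}/{b[0]-b[2]}",end=' ')
    print()
E
```

```text
85 0: 111/-11 110/-11 111/-10 109/-9 110/-9 111/-9 110/-9 109/-10 110/-9 110/-10 110/-9 111/-10 111/-8 110/-9 110/-9 110/-9 110/-9 111/-9 110/-9 110/-9 110/-9 
100 0: 111/-9 110/-9 111/-10 110/-9 110/-9 111/-9 110/-8 109/-9 109/-9 111/-10 110/-9 110/-8 111/-9 110/-9 111/-9 111/-10 152/-15 122/-12 108/-10 109/-9 110/-9 
108 0: 110/-9 111/-9 110/-10 110/-9 110/-9 110/-9 110/-9 109/-10 107/-9 109/-9 111/-8 111/-10 111/-10 111/-9 111/-10 110/-8 172/-11 168/-16 95/-9 109/-9 113/-9 
114 0: 110/-10 110/-9 110/-9 111/-10 109/-9 109/-9 109/-9 103/-7 106/-8 97/-6 104/-6 109/-8 112/-9 110/-9 110/-9 110/-9 195/-4 158/-15 171/-15 179/-14 199/-6 
119 3: 109/-8 110/-9 111/-10 111/-10 84/4 86/3 83/4 82/2 80/4 86/5 86/3 100/-5 109/-10 111/-9 110/-10 128/-11 200/-5 178/-5 204/-3 204/-2 199/-3 
119 12: 110/-9 109/-9 110/-10 109/-9 88/5 94/6 94/6 93/5 93/6 93/5 92/5 104/-3 108/-8 110/-9 110/-10 201/-2 205/-2 204/-2 206/-3 205/-3 204/-2 
119 18: 110/-9 108/-9 110/-10 110/-9 96/3 102/6 100/6 107/7 109/8 123/10 124/10 112/-6 108/-9 109/-10 107/-10 204/-2 204/-3 204/-3 204/-3 204/-3 204/-3 
127 0: 110/-9 110/-10 110/-9 109/-8 89/1 91/5 92/6 93/5 87/4 91/5 93/5 84/3 108/-9 110/-9 111/-8 131/-9 204/-3 204/-2 205/-3 204/-3 204/-2
```

The contrast print shows the case's visible face spans x≈432–505 at y≈118, with bare desk on both sides. I'll set the blade down well behind it so that either orientation is covered. Next, to the button.

```bash
python3 -m jog '{"translation":[[0.6,-0.78,0.2],[1.2,-1.56,0.4],[1.8,-2.33,0.6],[2.4,-3.1,0.8],[3,-3.9,1],[3.6,-4.7,1.2],[4.2,-5.5,1.4],[4.8,-6.25,1.6],[5.37,-7,1.8],[5.37,-7,1.8]],"turn":[0,0,0,0,0,0.05,0.05,0.05,0.05,0.05]}' 87 60; python3 - <<'E'
from h import *
snap('top','top1.png')
np.set_printoptions(precision=2,suppress=True)
s=arm.observe();print(s['tool_pos'],s['tcp_rot'],s['joint_pos'])
for u,v in [(150,301),(137,278),(160,256),(116,313)]: print(onz('top',u,v,40))
E
```

```text
time: 1.77
tool_pos: [677.9, -131.2, 148.1]
tcp_rot: [-0.001, 0.995, -0.096, 0.0]
wrist_force: [-0.3, -1.2, -0.4]
opening: 87.2
gripper_force: 0.0
[ 675.47 -133.6   148.55] [-0.   1.  -0.1 -0. ] [-0.36  0.69  1.32  0.    1.13  1.41]
[529.33 280.7   40.  ]
[568.16 306.1   40.  ]
[607.51 269.65  40.  ]
[507.6  336.45  40.  ]
```

View pics/top1.png

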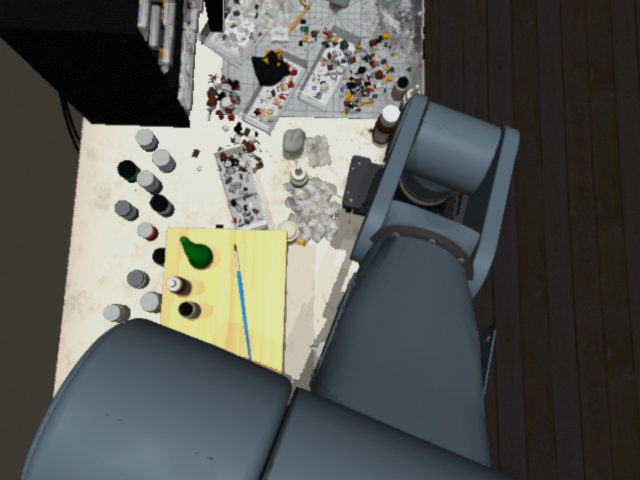

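The arm hides the rake from above. The jars behind the shelf (nearest at about (529,281)) are clear of the blade's path. I'll go down and squeeze the button.

```bash
python3 -m jog '{"translation":[[0,-0.06,0.6],[0,-0.06,1.2],[0,-0.06,1.8],[0,-0.06,2.3],[0,-0.06,2.6],[0,-0.06,2.79],[0,-0.06,2.79],[0,-0.06,2.79],[0,-0.06,2.79],[0,-0.06,2.79]],"turn":[0,0,0,0,0,0,0,0,0,0]}' 60 50; python3 -m jog '{"translation":[[0,0,0],[0,0,0],[0,0,0],[0,0,0],[0,0,0],[0,0,0],[0,0,0],[0,0,0],[0,0,0],[0,0,0]],"turn":[0,0,0,0,0,0,0,0,0,0]}' 0 50
```

```text
time: 2.65
tool_pos: [675.9, -134.3, 40.6]
tcp_rot: [0.0, 0.995, -0.099, 0.001]
wrist_force: [-0.3, 0.2, -0.0]
opening: 59.8
gripper_force: 0.0
time: 3.48
tool_pos: [675.2, -132.0, 39.1]
tcp_rot: [-0.001, 0.995, -0.099, 0.0]
wrist_force: [0.7, 5.9, 2.0]
opening: 19.3
gripper_force: 50.0
```

```bash
for i in 1; do python3 -m jog '{"translation":[[-0.08,0,0],[-0.16,0,0],[-0.24,0,0],[-0.32,0,0],[-0.4,0,0],[-0.48,0,0],[-0.56,0,0],[-0.64,0,0],[-0.72,0,0],[-0.8,0,0]],"turn":[0,0,0,0,0,0,0,0,0,0]}'; done
```

```text
time: 4.32
tool_pos: [650.3, -127.2, 40.1]
tcp_rot: [-0.0, 0.995, -0.1, 0.007]
wrist_force: [11.0, 5.6, -2.0]
opening: 19.3
gripper_force: 50.1
```

```bash
python3 -m jog '{"translation":[[-0.06,0,0],[-0.12,0,0],[-0.18,0,0],[-0.24,0,0],[-0.3,0,0],[-0.36,0,0],[-0.42,0,0],[-0.48,0,0],[-0.48,0,0],[-0.48,0,0]],"turn":[0,0,0,0,0,0,0,0,0,0]}';python3 -m jog '{"translation":[[-0.03,0,0],[-0.06,0,0],[-0.09,0,0],[-0.12,0,0],[-0.15,0,0],[-0.18,0,0],[-0.21,0,0],[-0.24,0,0],[-0.27,0,0],[-0.3,0,0]],"turn":[0,0,0,0,0,0,0,0,0,0]}'
```

```text
time: 5.15
tool_pos: [629.9, -123.2, 40.1]
tcp_rot: [-0.0, 0.995, -0.1, 0.006]
wrist_force: [8.3, 6.2, -0.9]
opening: 19.2
gripper_force: 50.1
time: 5.98
tool_pos: [618.6, -120.9, 39.9]
tcp_rot: [-0.0, 0.995, -0.1, 0.006]
wrist_force: [11.6, 6.3, -3.9]
opening: 19.2
gripper_force: 50.1
```

```bash
python3 -m jog '{"translation":[[-0.03,0,0],[-0.06,0,0],[-0.09,0,0],[-0.12,0,0],[-0.15,0,0],[-0.18,0,0],[-0.21,0,0],[-0.24,0,0],[-0.24,0,0],[-0.24,0,0]],"turn":[0,0,0,0,0,0,0,0,0,0]}'
```

```text
time: 6.82
tool_pos: [618.2, -120.9, 40.9]
tcp_rot: [0.001, 0.995, -0.101, 0.016]
wrist_force: [25.1, 5.9, -12.3]
opening: 19.0
gripper_force: 50.1
```

The sleeve stopped hard after about 58 mm (8 mm gap plus 50). I'll push it back 6 mm and release, then look.

```bash
python3 -m jog '{"translation":[[0.05,0,0],[0.1,0,0],[0.15,0,0],[0.2,0,0],[0.25,0,0],[0.3,0,0],[0.35,0,0],[0.4,0,0],[0.4,0,0],[0.4,0,0]],"turn":[0,0,0,0,0,0,0,0,0,0]}'; python3 -m jog '{"translation":[[0,0,0],[0,0,0],[0,0,0],[0,0,0],[0,0,-0.5],[0,0,-1],[0,0,-1.5],[0,0,-2],[0,0,-2.5],[0,0,-2.5]],"turn":[0,0,0,0,0,0,0,0,0,0]}' 60; python3 -m jog '{"translation":[[-0.6,0,0],[-1.2,0,0],[-1.8,0,0],[-2.3,0,0],[-2.8,0,0],[-3.4,0,0],[-4,0,0],[-4,0,0],[-4,0,0],[-4,0,0]],"turn":[0,0,0,0,0,0,0,0,0,0]}'; python3 - <<'E'
from h import *
np.set_printoptions(precision=2,suppress=True)
t=snap('top','top2.png');s=snap('scene','s2.png');print(arm.observe()['tool_pos'])
c=np.zeros((600,800,3),np.uint8)
c[:595,:396]=cv2.resize(t[140:310,345:435],None,fx=4.4,fy=3.5,interpolation=3)
c[:300,400:]=cv2.resize(s[205:355,290:490],(400,300),interpolation=3)
cv2.imwrite('pics/crop4.png',c)
E
```

```text
time: 7.65
tool_pos: [618.8, -120.8, 39.2]
tcp_rot: [-0.001, 0.995, -0.099, -0.0]
wrist_force: [-1.3, 6.3, 3.0]
opening: 19.7
gripper_force: 50.0
time: 8.48
tool_pos: [621.9, -124.2, 143.2]
tcp_rot: [0.001, 0.995, -0.099, 0.004]
wrist_force: [0.7, -0.5, 1.4]
opening: 59.1
gripper_force: 0.0
time: 9.32
tool_pos: [463.1, -91.9, 138.8]
tcp_rot: [0.0, 0.995, -0.099, 0.001]
wrist_force: [0.3, 0.0, -0.4]
opening: 60.2
gripper_force: 0.0
[463.66 -91.94 138.92]
```

View pics/crop4.png

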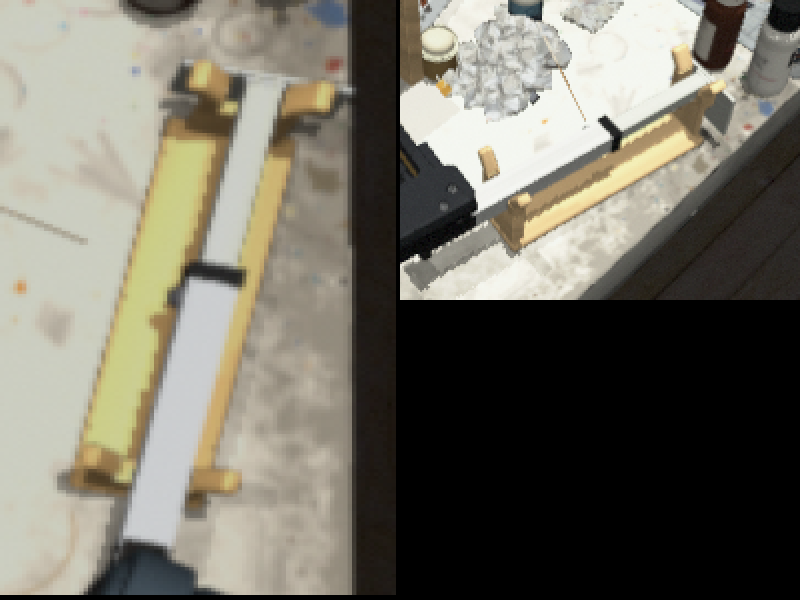

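The crop shows the collar moved back about 53 mm, with the button standing out just behind it at (172,297). The blade sits against the fork, so it still needs a push in +x. Next I grasp the grip.

```bash
python3 - <<'E'
from h import *
T=lambda x,y:(345+x/4.4-.3,140+y/3.5-.3)
for x,y,z in[(125,540,66),(175,545,66),(187,275,66),(243,283,66)]:print(onz('top',*T(x,y),z).round(1))
E
python3 -m jog '{"translation":[[0.6,0,0],[1.2,-0.02,0.2],[1.63,-0.03,0.6],[1.63,-0.03,1.2],[1.63,-0.03,1.8],[1.63,-0.03,2.3],[1.63,-0.03,2.55],[1.63,-0.03,2.55],[1.63,-0.03,2.55],[1.63,-0.03,2.55]],"turn":[0,0,0,0,0,0,0,0,0,0]}' 60 60
```

```text
[550.2 -99.6  66. ]
[ 548.4 -118.7   66. ]
[ 681.  -122.7   66. ]
[ 677.6 -144.6   66. ]
time: 10.25
tool_pos: [527.5, -103.2, 37.8]
tcp_rot: [0.0, 0.995, -0.099, 0.001]
wrist_force: [0.1, 0.2, 0.3]
opening: 60.2
gripper_force: 0.0
```

```bash
python3 -m jog '{"translation":[[0,0,0],[0,0,0],[0,0,0],[0,0,0],[0,0,0],[0,0,0],[0,0,0],[0,0,0],[0,0,0],[0,0,0]],"turn":[0,0,0,0,0,0,0,0,0,0]}' 0 60; python3 -m jog '{"translation":[[0.05,0,0],[0.1,0,0],[0.15,0,0],[0.2,0,0],[0.2,0,0],[0.2,0,-0.1],[0.2,0,-0.2],[0.2,0,-0.3],[0.2,0,-0.4],[0.2,0,-0.4]],"turn":[0,0,0,0,0,0,0,0,0,0]}'
```

```text
time: 11.08
tool_pos: [526.4, -102.6, 37.0]
tcp_rot: [-0.0, 0.995, -0.099, -0.0]
wrist_force: [1.1, 2.5, 1.4]
opening: 19.2
gripper_force: 60.0
time: 11.92
tool_pos: [535.3, -105.0, 53.8]
tcp_rot: [0.001, 0.995, -0.099, 0.001]
wrist_force: [0.3, -0.2, -1.5]
opening: 19.3
gripper_force: 60.0
```

```bash
python3 -m jog '{"translation":[[0,0,-0.4],[0,0,-0.8],[0,0,-1.2],[0,0,-1.6],[0,0,-2],[0,0,-2.4],[0,0,-2.6],[0,0.3,-2.6],[-0.2,0.7,-2.6],[-0.4,1.2,-2.6]],"turn":[0,0,0,0,0,0,0,0,0,0]}'; python3 -m jog '{"translation":[[-0.1,0.5,0],[-0.3,1,0],[-0.5,1.6,0],[-0.58,2.1,0],[-0.58,2.56,0],[-0.58,2.56,0],[-0.58,2.56,0],[-0.58,2.56,0],[-0.58,2.56,0],[-0.58,2.56,0]],"turn":[0,0,0,0,-0.4,-1.1,-2,-3,-4,-5]}';  python3 -m jog '{"translation":[[0,0,0],[0,0,0],[0,0,0],[0,0,0],[0,0,0],[0,0,0],[0,0,0],[0,0,0],[0,0,0],[0,0,0]],"turn":[-1,-2,-3,-4,-5,-6,-7,-8,-9,-10]}'; python3 -m jog '{"translation":[[0,0,0],[0,0,0],[0,0,0],[0,0,0],[0,0,0],[0,0,0],[0,0,0],[0,0,0],[0,0,0],[0,0,0]],"turn":[-0.7,-1.3,-1.7,-1.85,-1.85,-1.85,-1.85,-1.85,-1.85,-1.85]}'
python3 - <<'E'
from h import *
np.set_printoptions(precision=3,suppress=True)
t=snap('top','top3.png');s=snap('scene','s3.png');o=arm.observe();print(o['tool_pos'],o['tcp_rot'])
c=np.zeros((480,800,3),np.uint8)
c[:480,:380]=t[:,200:580];c[:400,380:]=cv2.resize(s[100:480,90:490],(420,400))
cv2.imwrite('pics/crop5.png',c)
E
```

```text
time: 12.75
tool_pos: [508.8, -149.0, 156.5]
tcp_rot: [0.0, 0.995, -0.098, 0.0]
wrist_force: [-0.3, -0.2, -2.3]
opening: 19.3
gripper_force: 60.0
time: 13.58
tool_pos: [465.4, -245.3, 155.9]
tcp_rot: [-0.0, 0.986, 0.165, -0.001]
wrist_force: [0.1, 0.3, -2.3]
opening: 19.3
gripper_force: 60.0
time: 14.42
tool_pos: [465.8, -245.3, 156.1]
tcp_rot: [0.0, 0.772, 0.636, -0.0]
wrist_force: [1.2, 0.4, -2.6]
opening: 19.3
gripper_force: 60.0
time: 15.25
tool_pos: [466.3, -244.2, 157.0]
tcp_rot: [0.0, 0.708, 0.706, -0.0]
wrist_force: [-0.5, 0.3, -1.4]
opening: 19.0
gripper_force: 60.0
[ 466.341 -244.158  157.013] [0.    0.708 0.706 0.   ]
```

View pics/crop5.png

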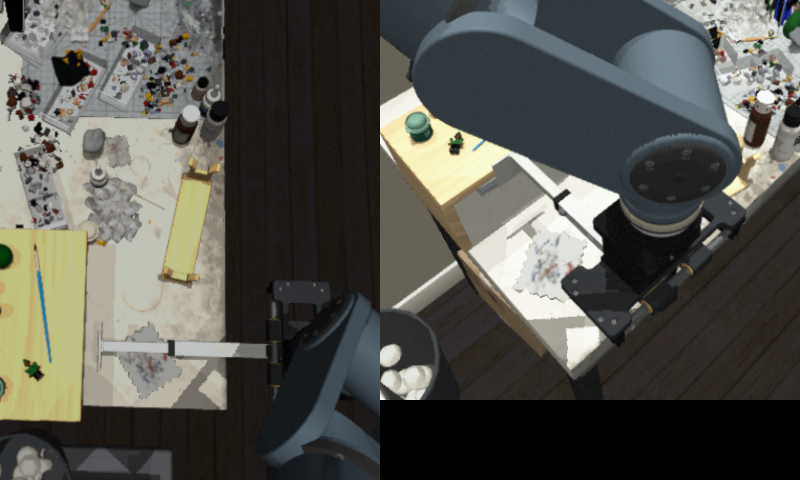

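The rake is held straight along +y and extended, with its blade at top pixels (298,322)–(303,369). I'll check for droop from that.

```bash
python3 - <<'E'
from h import *
for z in (184,160,140): print(z,onz('top',298,322,z).round(1),onz('top',302,369,z).round(1))
# collar/tube edges
for z in (184,176): print(onz('top',368,340,z).round(1),onz('top',374,356,z).round(1))
s=cv2.imread('pics/s3.png')
E
```

```text
184 [498.   23.2 184. ] [431.6  15.3 184. ]
160 [498.4  23.6 160. ] [430.1  15.5 160. ]
140 [498.7  24.  140. ] [428.8  15.6 140. ]
[475.2 -79.2 184. ] [452.8 -88.1 184. ]
[475.1 -80.1 176. ] [452.5 -89.  176. ]
```

```bash
python3 - <<'E'
from h import *
print(tri(264,290.5,371.5,348),tri(216.7,252,303,346))
# dark collar centroid
s=cv2.imread('pics/s3.png');t=cv2.imread('pics/top3.png')
def dark(im,x0,x1,y0,y1,th=50):
    m=(im[y0:y1,x0:x1].max(2)<th).astype(np.uint8); n,_,st,ce=cv2.connectedComponentsWithStats(m)
    return [(st[i],(ce[i]+[x0,y0]).round(1)) for i in range(1,n) if st[i][4]>8]
print(dark(t,355,385,335,365)); print(dark(s,245,285,270,305))
o=(proj('scene',(466,-85,187)),proj('top',(466,-85,187)),proj('scene',(466,-85,172)),proj('scene',(466,14,184)),proj('scene',(466,14,160)))
print(np.array(o).round(1))
# tube axis brightness profile in scene near blade
for f in range(-130,40,10):
    a=[]
    for z in (150,160,165,170,175,180,185,190):
        u,v=np.round(proj('scene',(466,f,z))).astype(int);a.append(int(s[v,u].mean()))
    print(f,a)
E
```

```text
(array([464.17438127, -85.59360354, 175.28476464]), np.float64(0.880410590865803)) (array([461.88482227,  15.77339865, 166.69162673]), np.float64(3.6442227538254546))
[(array([13,  6,  6, 15, 74], dtype=int32), array([370.9, 347.7]))]
[(array([10, 10, 15, 20, 90], dtype=int32), array([261.3, 288. ]))]
[[263.5 284.5]
 [372.2 346.6]
 [264.7 290.9]
 [219.  243.2]
 [221.8 253.7]]
-130 [123, 244, 242, 247, 247, 247, 246, 246]
-120 [137, 249, 248, 247, 247, 246, 245, 247]
-110 [144, 249, 249, 246, 247, 247, 246, 248]
-100 [101, 249, 249, 247, 247, 247, 247, 248]
-90 [213, 249, 248, 247, 247, 246, 241, 43]
-80 [150, 249, 248, 43, 44, 40, 177, 241]
-70 [83, 46, 40, 220, 244, 245, 243, 241]
-60 [43, 236, 244, 245, 245, 244, 242, 241]
-50 [97, 232, 245, 245, 244, 245, 243, 243]
-40 [93, 239, 244, 245, 245, 245, 243, 242]
-30 [96, 242, 244, 245, 244, 245, 244, 242]
-20 [97, 233, 245, 245, 244, 244, 243, 241]
-10 [93, 243, 244, 244, 244, 245, 243, 241]
0 [97, 243, 244, 244, 244, 244, 233, 65]
10 [95, 241, 244, 243, 244, 244, 55, 56]
20 [98, 241, 244, 243, 195, 63, 55, 57]
30 [95, 235, 233, 164, 57, 53, 57, 56]
```

Droop at the blade is about 14 mm, so I'll carry the grip at z≈90. That puts the blade's lower edge near 36 mm, above the 24 mm case and below the rail. Going in.

```bash
python3 -m jog '{"translation":[[0,0,0.4],[0,0,0.8],[0,0,1.2],[0,0.08,1.6],[0,0.08,2],[0,0.08,2.15],[0.1,0.08,2.15],[0.3,0.08,2.15],[0.6,0.08,2.15],[1,0.08,2.15]],"turn":[0,0,0,0,0,0,0,0,0,0]}'; python3 -m jog '{"translation":[[0.5,0,0],[1,0,0],[1.5,0,0],[2,0,0],[2.5,0,0],[3,0,0],[3.3,0,0],[3.5,0,0],[3.6,0,0],[3.63,0,0]],"turn":[0,0,0,0,0,0,0,0,0,0]}'
```

```text
time: 16.18
tool_pos: [470.3, -204.0, 72.0]
tcp_rot: [0.001, 0.709, 0.705, 0.0]
wrist_force: [-0.1, -0.5, -1.5]
opening: 19.5
gripper_force: 60.0
time: 17.02
tool_pos: [470.4, -58.5, 71.3]
tcp_rot: [0.0, 0.708, 0.706, 0.0]
wrist_force: [0.2, -0.8, -1.7]
opening: 19.4
gripper_force: 60.0
```

```bash
python3 -m jog '{"translation":[[0.15,0,0],[0.3,0,0],[0.45,0,0],[0.6,0,0],[0.75,0,0],[0.9,0,0],[1,0,0],[1,0,0],[1,0,0],[1,0,0]],"turn":[0,0,0,0,0,0,0,0,0,0]}'; python3 -m jog '{"translation":[[0,0,0.1],[0,0,0.2],[0,0,0.3],[0,0,0.4],[0,0,0.5],[0,0,0.6],[0,0,0.7],[0,0,0.7],[0,0,0.7],[0,0,0.7]],"turn":[0,0,0,0,0,0,0,0,0,0]}'
```

```text
time: 17.85
tool_pos: [469.9, -18.5, 70.8]
tcp_rot: [-0.0, 0.708, 0.706, -0.0]
wrist_force: [-0.0, 0.2, -1.8]
opening: 19.4
gripper_force: 60.0
time: 18.68
tool_pos: [470.4, -19.0, 42.9]
tcp_rot: [0.0, 0.708, 0.706, 0.0]
wrist_force: [-0.5, -0.3, -1.3]
opening: 19.8
gripper_force: 60.0
```

```bash
python3 -m jog '{"translation":[[0,0,0.05],[0,0,0.1],[0,0,0.15],[0,0,0.2],[0,0,0.2],[0,0,0.2],[0,0,0.2],[0,0,0.2],[0,0,0.2],[0,0,0.2]],"turn":[0,0,0,0,0,0,0,0,0,0]}';python3 -m jog '{"translation":[[0,0,0.05],[0,0,0.1],[0,0,0.15],[0,0,0.2],[0,0,0.2],[0,0,0.2],[0,0,0.2],[0,0,0.2],[0,0,0.2],[0,0,0.2]],"turn":[0,0,0,0,0,0,0,0,0,0]}'
```

```text
time: 19.52
tool_pos: [470.4, -19.0, 35.0]
tcp_rot: [0.0, 0.708, 0.706, 0.0]
wrist_force: [-0.3, 0.2, -1.9]
opening: 19.6
gripper_force: 60.0
time: 20.35
tool_pos: [470.4, -19.0, 27.0]
tcp_rot: [0.0, 0.708, 0.706, 0.0]
wrist_force: [-0.2, -0.2, -1.5]
opening: 19.5
gripper_force: 60.0
```

```bash
python3 -m jog '{"translation":[[0,0,0.03],[0,0,0.06],[0,0,0.09],[0,0,0.09],[0,0,0.09],[-0.1,0,0.09],[-0.25,0,0.09],[-0.4,0,0.09],[-0.55,0,0.09],[-0.7,0,0.09]],"turn":[0,0,0,0,0,0,0,0,0,0]}';python3 -m jog '{"translation":[[-0.15,0,0],[-0.3,0,0],[-0.45,0,0],[-0.6,0,0],[-0.75,0,0],[-0.9,0,0],[-1.05,0,0],[-1.2,0,0],[-1.2,0,0],[-1.2,0,0]],"turn":[0,0,0,0,0,0,0,0,0,0]}'
```

```text
time: 21.18
tool_pos: [470.2, -47.8, 23.4]
tcp_rot: [-0.0, 0.709, 0.706, 0.0]
wrist_force: [-0.1, 1.7, -1.3]
opening: 19.1
gripper_force: 60.0
time: 22.02
tool_pos: [470.2, -95.5, 23.4]
tcp_rot: [0.0, 0.709, 0.705, 0.0]
wrist_force: [-0.0, 0.2, -1.3]
opening: 18.8
gripper_force: 60.0
```

```bash
cat > case.py <<'E'
from h import *
import sys
s=snap('scene',sys.argv[1]); h=cv2.GaussianBlur(s,(3,3),0).astype(int); m=((h[...,0]-h[...,2]>0)&(h.max(2)<150)&(h.max(2)>60)).astype(np.uint8)
m[:, :150]=0; m[:240]=0; m[380:]=0; m[:,330:]=0
m=cv2.morphologyEx(m,cv2.MORPH_OPEN,np.ones((3,3)))
n,_,st,ce=cv2.connectedComponentsWithStats(m)
for i in range(1,n):
    if st[i][4]>60: print(st[i],ce[i].round(0),onz('scene',*ce[i],12).round(0))
E
python3 case.py s4.png; python3 -c "
import cv2;s=cv2.imread('pics/s4.png');cv2.imwrite('pics/crop6.png',cv2.resize(s[200:400,130:400],None,fx=2.9,fy=2.9))"
```

```text
[237 240  18  20 149] [244. 248.] [554. 107.  12.]
[216 256  25  24 181] [230. 268.] [508.  89.  12.]
[297 259  33  38 675] [315. 276.] [605. -28.  12.]
[187 276  36  30 283] [207. 293.] [448.  75.  12.]
[256 284  22   5  70] [267. 286.] [531.  14.  12.]
```

View pics/crop6.png

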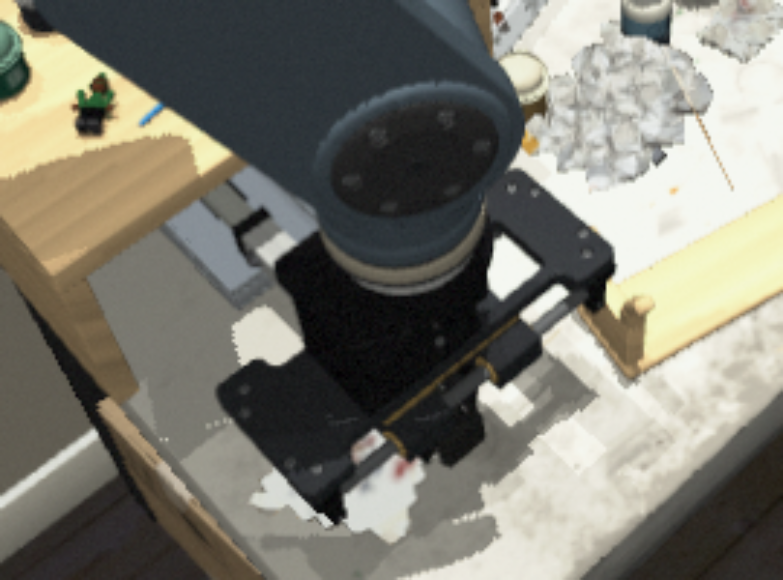

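```bash
python3 - <<'E'
from h import *
S=lambda x,y:(130+x/2.9,200+y/2.9)
for x,y,z in[(240,305,0),(237,292,24),(165,226,24),(272,283,24),(312,205,24)]:print(onz('scene',*S(x,y),z).round(1))
E
```

```text
[443.6  54.6   0. ]
[441.8  47.5  24. ]
[437.5 115.1  24. ]
[460.1  38.6  24. ]
[510.5  66.6  24. ]
```

The case's front-left corner is now at (442,52) with the blade at y≈163, so it lies end-on (110 mm deep) and is following. I'll keep dragging.

```bash
python3 -m jog '{"translation":[[-0.18,0,0],[-0.36,0,0],[-0.54,0,0],[-0.72,0,0],[-0.9,0,0],[-1.08,0,0],[-1.26,0,0],[-1.44,0,0],[-1.62,0,0],[-1.62,0,0]],"turn":[0,0,0,0,0,0,0,0,0,0]}';python3 -m jog '{"translation":[[-0.18,0,0],[-0.36,0,0],[-0.54,0,0],[-0.72,0,0],[-0.9,0,0],[-1.08,0,0],[-1.26,0,0],[-1.44,0,0],[-1.6,0,0],[-1.6,0,0]],"turn":[0,0,0,0,0,0,0,0,0,0]}'
python3 -c "
from h import *
s=snap('scene','s5.png');t=snap('top','t5.png');c=np.zeros((400,780,3),np.uint8)
c[:,:400]=cv2.resize(s[200:400,130:330],None,fx=2,fy=2);c[:,400:]=cv2.resize(t[220:420,240:430],None,fx=2,fy=2);cv2.imwrite('pics/crop7.png',c)"
```

```text
time: 22.9
tool_pos: [470.4, -161.7, 23.4]
tcp_rot: [0.001, 0.709, 0.705, 0.0]
wrist_force: [-0.1, -0.4, -0.9]
opening: 19.2
gripper_force: 60.0
time: 23.73
tool_pos: [470.1, -225.6, 23.4]
tcp_rot: [0.001, 0.709, 0.705, -0.0]
wrist_force: [-0.0, 0.2, -2.1]
opening: 19.3
gripper_force: 60.0
```

View pics/crop7.png

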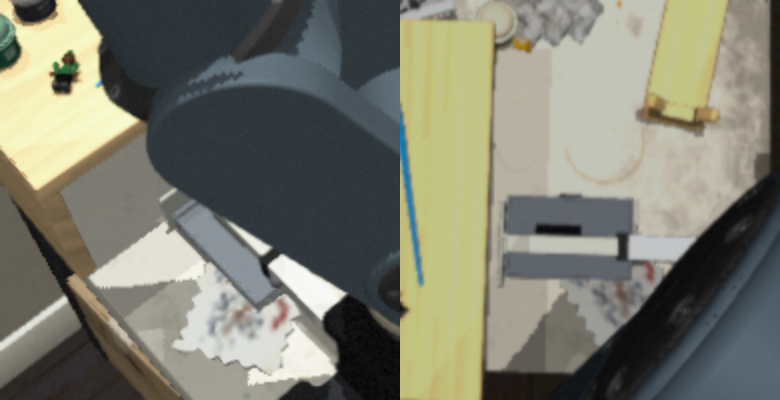

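The case is out and straight: in the top crop it spans x≈507–633, clear of the shelf edge at 492, with the blade just behind it. Now I lift the rake and turn back towards the rest.

```bash
python3 -m jog '{"translation":[[0.08,0,0],[0.08,0,-0.2],[0.08,0,-0.5],[0.08,0,-0.9],[0.08,0,-1.4],[0.08,0,-1.9],[0.08,0,-2.4],[0.08,0,-2.9],[0.08,0,-3.35],[0.08,0,-3.35]],"turn":[0,0,0,0,0,0,0,0,0,0]}'; python3 -m jog '{"translation":[[-0.2,0,0],[-0.4,0,0],[-0.56,0,0],[-0.56,0,0],[-0.56,0,0],[-0.56,0,0],[-0.56,0,0],[-0.56,0,0],[-0.56,0,0],[-0.56,0,0]],"turn":[0,0.3,1,1.9,2.8,3.8,4.8,5.8,6.8,7.8]}'; python3 -m jog '{"translation":[[0,0,0],[0,0,0],[0,0,0],[0,0,0],[0,0,0],[0,0,0],[0,0,0],[0,0,0],[0,0,0],[0,0,0]],"turn":[1,2,3,4,5,6,7,7.8,8.4,8.8]}'; python3 -m jog '{"translation":[[0,0,0],[0,0,0],[0,0,0],[0,0,0],[0,0,0],[0,0,0],[0,0,0],[0,0,0],[0,0,0],[0,0,0]],"turn":[0.2,0.24,0.24,0.24,0.24,0.24,0.24,0.24,0.24,0.24]}'
```

```text
time: 24.67
tool_pos: [471.3, -221.2, 161.1]
tcp_rot: [0.004, 0.708, 0.706, 0.001]
wrist_force: [0.8, -0.4, -1.4]
opening: 19.6
gripper_force: 60.0
time: 25.5
tool_pos: [468.4, -243.1, 155.5]
tcp_rot: [-0.002, 0.932, 0.363, -0.001]
wrist_force: [0.6, -0.0, -1.7]
opening: 19.1
gripper_force: 60.0
time: 26.33
tool_pos: [468.2, -242.9, 155.4]
tcp_rot: [-0.001, 0.996, -0.088, -0.002]
wrist_force: [-0.0, -0.9, -1.2]
opening: 19.5
gripper_force: 60.0
time: 27.17
tool_pos: [469.5, -242.9, 157.4]
tcp_rot: [0.0, 0.995, -0.098, 0.0]
wrist_force: [-0.9, 0.3, -1.2]
opening: 19.3
gripper_force: 60.0
```

```bash
python3 -m jog '{"translation":[[0.1,-0.4,0],[0.22,-0.8,0],[0.35,-1.3,0],[0.5,-1.8,0],[0.65,-2.3,0],[0.8,-2.8,0],[0.95,-3.3,0],[1.04,-3.6,0],[1.04,-3.7,0],[1.04,-3.7,0]],"turn":[0,0,0,0,0,0,0,0,0,0]}';python3 -m jog '{"translation":[[0,0,0.1],[0,0,0.2],[0,0,0.3],[0,0,0.4],[0,0,0.5],[0,0,0.5],[0,0,0.5],[0,0,0.5],[0,0,0.5],[0,0,0.5]],"turn":[0,0,0,0,0,0,0,0,0,0]}'; python3 - <<'E'
from h import *
np.set_printoptions(precision=2,suppress=True)
t=snap('top','t6.png');snap('scene','s6.png');o=arm.observe();print(o['tool_pos'],o['tcp_rot'])
g=t.mean(2).astype(int); b=(t[...,0].astype(int)-t[...,2])
for v in range(140,275,9): print(v,'|',' '.join(f"{g[v,u]}{'y' if b[v,u]<-35 else ''}" for u in range(364,436,3)))
E
```

```text
time: 28.0
tool_pos: [539.1, -105.2, 157.3]
tcp_rot: [0.0, 0.995, -0.097, -0.0]
wrist_force: [-1.1, 0.3, -1.4]
opening: 19.7
gripper_force: 60.0
time: 28.83
tool_pos: [539.4, -106.0, 137.6]
tcp_rot: [0.0, 0.995, -0.098, 0.0]
wrist_force: [-0.1, 0.3, -2.1]
opening: 19.2
gripper_force: 60.0
[ 539.28 -105.94  137.55] [ 0.   1.  -0.1  0. ]
140 | 206 202 189 89 61 66 71 59 29 147 60 59 59 60 59 60 134 207 207 154 61 62 77 90
149 | 207 207 206 207 205 192 183 172 175 195 166 181 147 148 125 112 206 208 202 131 75 47 57 54
158 | 207 208 207 208 199 181 165 170 147 178y 165y 179 169 171 153 190 207 206 129 96y 77 24 25 25
167 | 207 208 208 208 206 205 119 99 103 67y 115y 151 155 146 100 209 209 201 171y 125 50 27 27 27
176 | 208 205 208 207 204 200 109y 118y 70y 63y 60y 62y 59y 59 205 208 207 111 117 112 79 28 27 26
185 | 201 195 185 206 206 196 180y 187y 181y 176y 111y 127y 144y 140 209 207 184 132 140 128 77 28 30 27
194 | 206 196 185 184 196 166y 185y 187y 181y 141y 116y 122y 40 68 115 150 135 140 117 108 71 29 29 24
203 | 207 208 206 207 166y 186y 188y 183y 176y 114y 83 111 213 212 213 212 135 134 128 123 67 28 26 27
212 | 207 207 208 197 183y 187y 184y 181y 114y 126y 126y 208 213 212 212 183 138 140 117 118 121 24 26 24
221 | 207 207 206 169y 181y 184y 174y 117y 117y 132y 146 213 212 212 211 146 129 127 134 142 116 27 25 24
230 | 208 207 183 187y 189y 158y 53 58 75 77 73 69 67 206 178 152 131 127 127 126 117 27 25 25
239 | 207 201 181y 188y 67 40 80 82 85 84 85 83 36 66 74 72 66 64 94 122 115 29 27 25
248 | 207 161y 148y 26 62 54 83 82 85 84 84 36 83 92 91 90 86 85 82 80 77 74 69 64
257 | 191 68 33 82 47 82 84 85 83 84 42 99 100 100 99 97 97 95 94 94 93 91 89 87
266 | 20 40 76 50 83 84 84 84 85 54 113 114 114 112 110 108 105 103 101 101 100 98 97 96
```

```bash
python3 - <<'E'
from h import *
t=cv2.imread('pics/t6.png').mean(2)
from scipy.ndimage import map_coordinates
def edges(v,u0,u1,th):
    us=np.arange(u0,u1,.1); p=map_coordinates(t,[np.full(us.size,float(v)),us],order=1); k=np.where(p>th)[0]; return us[k[0]],us[k[-1]]
P=[]
for v,a,b,z in [(172,401,419,164),(176,402,418,164),(180,401,418,164),(185,401,417,164),(188,400,416,164),(203,394,414,166.5),(208,394,413,166.5),(212,393,413,166.5),(218,391,412,166.5),(222,390,410,166.5)]:
    e=edges(v,a,b,185); L,R=onz('top',e[0],v,z),onz('top',e[1],v,z); m=(L+R)/2; P.append(m)
    print(v,np.round(e,1),'w',np.linalg.norm(L-R).round(1),m.round(1),'restline dy',(m[1]-(-112-.188*(m[0]-576))).round(1))
P=np.array(P);print(np.degrees(np.polyfit(P[:,0],P[:,1],1)[0]*1))
# same measurement on rake lying at rest (top0/top2)
for f,rows in (('top0.png',[(195,63.5+2.5),(215,66),(235,66),(250,66)]),('top2.png',[(175,63.5),(185,63.5),(195,63.5),(235,66),(250,66),(265,66)])):
    t=cv2.imread('pics/'+f)
    for v,z in rows:
        k=np.where((t[v,360:425].min(1)>175)&(t[v,360:425,0].astype(int)-t[v,360:425,2]>-8))[0]+360
        k=k[k>372]; L,R=onz('top',k[0]-.5,v,z),onz('top',k[-1]+.5,v,z); m=(L+R)/2; print(f,v,k[0],k[-1],m.round(1),(m[1]-(-112-.188*(m[0]-576))).round(1))
E
```

```text
172 [406.1 414.2] w 12.7 [ 735.7 -144.6  164. ] restline dy -2.6
176 [405.5 413.4] w 12.3 [ 729.2 -143.5  164. ] restline dy -2.7
180 [404.8 412.9] w 12.6 [ 722.7 -142.6  164. ] restline dy -3.0
185 [403.8 411.9] w 12.6 [ 714.6 -141.   164. ] restline dy -3.0
188 [403.2 411.2] w 12.5 [ 709.7 -140.   164. ] restline dy -2.9
203 [398.3 410.3] w 18.6 [ 685.  -135.1  166.5] restline dy -2.6
208 [397.  409.5] w 19.3 [ 677.  -133.5  166.5] restline dy -2.5
212 [396.5 408.9] w 19.1 [ 670.7 -132.6  166.5] restline dy -2.8
218 [395.  407.9] w 19.9 [ 661.2 -130.7  166.5] restline dy -2.7
222 [394.5 407.1] w 19.4 [ 654.9 -129.7  166.5] restline dy -2.9
-10.81329489709584
top0.png 195 392 402 [ 722.7 -139.5   66. ] 0.1
top0.png 215 388 398 [ 687.1 -132.7   66. ] 0.2
top0.png 235 383 393 [ 651.8 -124.2   66. ] 2.0
top0.png 250 380 390 [ 625.6 -119.2   66. ] 2.1
top2.png 175 401 403 [ 759.6 -148.5   63.5] -2.0
top2.png 185 397 401 [ 741.4 -143.3   63.5] -0.2
top2.png 195 395 400 [ 723.4 -140.7   63.5] -1.0
top2.png 235 385 395 [ 651.9 -127.7   66. ] -1.4
top2.png 250 382 392 [ 625.7 -122.7   66. ] -1.3
top2.png 265 379 389 [ 599.8 -117.7   66. ] -1.2
```

Held yaw (-10.8°) matches the rest, so I only need a 1.5 mm sideways shift. Lowering.

```bash
python3 -m jog '{"translation":[[0,-0.04,0.2],[0,-0.04,0.4],[0,-0.04,0.6],[0,-0.04,0.8],[0,-0.04,1],[0,-0.04,1.2],[0,-0.04,1.4],[0,-0.04,1.6],[0,-0.04,1.7],[0,-0.04,1.7]],"turn":[0,0,0,0,0,0,0,0,0,0]}';python3 -m jog '{"translation":[[0,0,0.1],[0,0,0.2],[0,0,0.3],[0,0,0.4],[0,0,0.5],[0,0,0.6],[0,0,0.65],[0,0,0.65],[0,0,0.65],[0,0,0.65]],"turn":[0,0,0,0,0,0,0,0,0,0]}'
```

```text
time: 29.77
tool_pos: [538.8, -104.1, 68.1]
tcp_rot: [-0.0, 0.995, -0.098, -0.001]
wrist_force: [-0.6, 0.8, -1.9]
opening: 19.6
gripper_force: 60.0
time: 30.6
tool_pos: [539.6, -104.4, 43.4]
tcp_rot: [0.0, 0.995, -0.098, 0.0]
wrist_force: [0.2, 0.8, -1.3]
opening: 19.7
gripper_force: 60.0
```

```bash
python3 -m jog '{"translation":[[0,0,0.03],[0,0,0.06],[0,0,0.09],[0,0,0.12],[0,0,0.13],[0,0,0.13],[0,0,0.13],[0,0,0.13],[0,0,0.13],[0,0,0.13]],"turn":[0,0,0,0,0,0,0,0,0,0]}'
```

```text
time: 31.43
tool_pos: [539.5, -104.4, 38.2]
tcp_rot: [0.0, 0.995, -0.098, 0.0]
wrist_force: [-0.6, -0.9, -1.7]
opening: 19.4
gripper_force: 60.0
```

```bash
python3 -m jog '{"translation":[[0,0,0.02],[0,0,0.04],[0,0,0.04],[0,0,0.04],[0,0,0.04],[0,0,0.04],[0,0,0.04],[0,0,0.04],[0,0,0.04],[0,0,0.04]],"turn":[0,0,0,0,0,0,0,0,0,0]}' ; python3 -m jog '{"translation":[[0,0,0],[0,0,0],[0,0,0],[0,0,0],[0,0,0],[0,0,0],[0,0,-0.3],[0,0,-0.8],[0,0,-1.4],[0,0,-2]],"turn":[0,0,0,0,0,0,0,0,0,0]}' 60; python3 -m jog '{"translation":[[0,0,-0.6],[0,0,-1.2],[-0.4,0.2,-1.6],[-1,0.6,-1.6],[-1.6,1,-1.6],[-2.2,1.6,-1.6],[-2.6,2.2,-1.6],[-2.8,2.8,-1.6],[-2.8,3.4,-1.6],[-2.8,3.8,-1.6]],"turn":[0,0,0,0,0,0,0,0,0,0]}'; python3 - <<'E'
from h import *
t=snap('top','t7.png');s=snap('scene','s7.png')
t=t.astype(int)
for v in range(155,310,10):
    k=np.where((t[v,360:425].min(1)>175)&(t[v,360:425,0]-t[v,360:425,2]>-8))[0]+360
    k=k[k>372]; d=np.where(t[v,366:415].max(1)<50)[0]+366
    if len(k)>1:
        z=66 if v>205 else 63.5
        m=(onz('top',k[0]-.5,v,z)+onz('top',k[-1]+.5,v,z))/2; print(v,k[0],k[-1],m.round(1),(m[1]-(-112-.188*(m[0]-576))).round(1),end=' ')
    print('dark',d[:1],d[-1:],len(d))
# collar
u=[(v,int(t[v,388:404].max(1).min())) for v in range(190,232,2)]; print(u)
m=((t[...,0]-t[...,2]>0)&(t.max(2)<130)&(t.max(2)>50)).astype(np.uint8); m[:,:270]=0;m[:,400:]=0;m[:290]=0;m[420:]=0
n,_,st,ce=cv2.connectedComponentsWithStats(cv2.morphologyEx(m,cv2.MORPH_OPEN,np.ones((3,3))))
for i in range(1,n):
    if st[i][4]>100: x,y,w,h,_=st[i]; print(st[i],onz('top',x,y,24).round(),onz('top',x+w,y+h,24).round())
E
```

```text
time: 32.27
tool_pos: [539.5, -104.4, 36.7]
tcp_rot: [0.0, 0.995, -0.098, 0.0]
wrist_force: [-1.6, -0.7, 6.3]
opening: 19.4
gripper_force: 60.0
time: 33.1
tool_pos: [538.9, -104.2, 116.9]
tcp_rot: [-0.0, 0.995, -0.098, -0.001]
wrist_force: [-0.2, -0.3, 0.6]
opening: 59.8
gripper_force: 0.0
time: 33.93
tool_pos: [399.2, -233.4, 180.8]
tcp_rot: [0.001, 0.995, -0.099, 0.0]
wrist_force: [0.2, -0.1, -0.0]
opening: 59.7
gripper_force: 0.0
dark [] [] 0
165 404 405 [ 777.9 -152.8   63.5] -2.9 dark [] [] 0
175 399 403 [ 759.6 -146.7   63.5] -0.2 dark [] [] 0
185 397 400 [ 741.4 -142.4   63.5] 0.7 dark [] [] 0
195 395 399 [ 723.4 -139.9   63.5] -0.2 dark [] [] 0
205 393 397 [ 705.4 -136.5   63.5] -0.1 dark [] [] 0
215 389 399 [ 687.1 -134.4   66. ] -1.5 dark [] [] 0
225 387 397 [ 669.4 -131.    66. ] -1.5 dark [] [] 0
235 385 395 [ 651.9 -127.7   66. ] -1.4 dark [] [] 0
245 383 393 [ 634.4 -124.3   66. ] -1.3 dark [] [] 0
255 381 391 [ 617. -121.   66.] -1.3 dark [] [] 0
265 379 389 [ 599.8 -117.7   66. ] -1.2 dark [] [] 0
275 377 387 [ 582.7 -114.4   66. ] -1.1 dark [] [] 0
285 376 385 [ 565.7 -112.    66. ] -1.9 dark [] [] 0
dark [373] [382] 10
dark [371] [380] 10
[(190, 112), (192, 121), (194, 112), (196, 113), (198, 113), (200, 109), (202, 116), (204, 112), (206, 100), (208, 38), (210, 34), (212, 38), (214, 127), (216, 169), (218, 192), (220, 188), (222, 172), (224, 143), (226, 149), (228, 155), (230, 143)]
[ 293  318   63   45 2290] [507.  35.  24.] [434. -76.  24.]
```

```bash
python3 -c "
from bench import arm
print(arm.finish_job())"
```

```text
the job is handed in; nothing more can be done
None
```

I handed the job in at about 34 s of the 67 s limit: the rake is back in its rest one hole longer, and the case lies clear of the shelf with its centre about 65 mm in front of the edge. My last pictures agree with this for the rake and case, I did not re-measure the pot and glue, and no verdict came back.

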